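# Sweep the leftover nuts into the bench drawer

## Robot

A 6-joint arm with a two-finger parallel gripper is mounted at the origin on the work surface. World frame = base frame: x ahead of the robot, y to its left, z up, the work surface at z = 0. Lengths are in m, angles in degrees, forces in N, time in s.
With the tool pointing down it reaches from about 0.3 to 0.75 m from the base axis. Payload 8.5 kg.
Tool frame: the origin (TCP) lies on the centre line of the jaws, within the pads' length; the fingertips stand 19 mm ahead of it and the grasp point (between the pads) is the TCP; z points along the fingers, x is the direction in which the jaws open and shut, and the axes are right-handed (so a half turn about z gives the same grasp; the last joint's range is limited). The gripper opens to 85 mm and grips with 20 to 120 N. Pads are 22 mm wide; open, the fingers measure 114 mm over their backs; the gripper's body (76 mm by 85 mm) begins 54 mm behind the grasp point. The pads swing forward as they close: fully open they stand 13 mm farther back than shut.
Start: joints at [60.258, 21.807, 74.336, -0, 83.858, -12.336], TCP at [0.165, 0.525, 0.25] pointing down, gripper open.
Joint ranges: [-178.18, 178.18], [-50.72, 133.34], [12.68, 142.11], [-81.47, 261.47], [9.98, 163.14], [-165.26, 165.26]. Speed limits (degrees/s): [136.94, 136.94, 180, 180, 180, 180].

## Interface

Orientations are given as a 3x3 rotation matrix whose columns are the frame's x, y, z axes.
In Python, from rig import env, cams, order gives the robot as it stands.
- The arm moves only by the tool step_arm, never from a script. Its argument "steps" is a list of rows, each an object with "xyz": the shift along the tool's x, y, z normalised to -1 to 1, where 1 is 0.04 m, a list of three; "turn": the turn, a rotation vector about the tool's x, y, z normalised to -1 to 1, where 1 is 0.08 rad, a list of three; "gripper": the gripper command: -1 is shut, 1 is fully open, values between are in proportion. A call has 1 to 20 rows; each row shifts and turns the commanded pose from where the row before left it, along the tool's axes as they then stand; what a row does not reach is not made up. A row lasts 1/12 s, in which the tool goes at most 41.7 mm and 7.16 degrees, less where a joint would pass 70% of its speed; a pose out of reach is approached as far as the arm can. A call with a number of a shift or a turn outside -1 to 1 is refused whole. A call with a gripper value outside its range is refused whole. The fingers move at their own pace and stop on an object; "squeeze" is the grip in N (left out, the last holds). Time passes only in rows, so rows that do not move let the fingers close. It gives the time, the measured TCP pose, the force and the opening at its end, in the units of the state.
- env.observe(): the state, without advancing time (a new reading comes with each control period).
- cams.get_image(name): name is "side" or "top" or "wrist"; returns (picture, depth): 384x512x3 uint8, red, green, blue; 384x512 float32, m along the optical axis (not along the pixel's ray), 0 where there is no reading.
- cams.camera_info(name): a dict with "fx", "fy", "cx", "cy" (pixels), "k1" (the pictures are not rectified: a ray, as slopes to the right and down, at radius r is drawn at 1 + k1 r^2 times it, then the intrinsics apply), "extrinsics" (4x4, takes a point from camera to world coordinates). Camera axes: x right, y down, z forward; pixel columns grow to the right and rows downward; lengths in m; the calibration is good to about 2 mm. A picture is of the moment at which its call begins: read the wrist's pose just before it. camera_info takes no time and is no camera call; for the wrist camera it gives the pose at the moment of the call.
- order.close_job(): hands the job in, once; it reports no verdict.
The state is a dict: "time_s": time; "q": joint angles; "qvel": joint speeds; "joint_efforts": joint torques, N m; "position": TCP position; "tool_rot": TCP orientation; "ft_force": force on the tool from outside, world axes, zero at the start; "wrist_torque": the same for the moment, N m; "grip_width": finger opening in m.
Only numpy, scipy, OpenCV 4.12 (cv2) and the standard library are available. Lean on these libraries where they do the work, as an engineer would, in place of code of your own. Each camera call takes 0.05 s, during which the arm holds its last target. There are 200 camera calls.

## Task

Clear the bench: with your fingertips, sweep the four loose steel nuts across the bench top and over its front edge so that they drop into the open drawer below. Only push them along the surface - do not pick up or carry any of them - and leave the tape measure, the tin and the carton where they stand.

Things in the scene. Friction and masses are not known exactly. Their poses are not given: they have to be found in the camera images.
- nut1_center (a point): centre of a dark steel hex nut lying flat on the bench: 30 mm across flats, 34.6 mm across corners, 16 mm high, 19 mm hole, 51 to 77 g, free to slide; z axis along the hole
- nut2_center (a point): centre of the second of four identical nuts
- nut3_center (a point): centre of the third of four identical nuts
- nut4_center (a point): centre of the fourth of four identical nuts
- edge_mid (a point): point on the bench's straight front edge (top corner, the edge that faces away from the robot), at the middle of the drawer's width. The edge runs along y; the white bench top lies on the -x side of it at z = 0, and beyond it (+x) is the open drawer, whose place along the edge differs from run to run
- drawer_floor (a point): centre of the inner floor of the steel drawer that hangs below the bench top, pulled out to +x. Inside, the drawer is 412 mm wide (y) and 393 mm deep (x), its walls are 4 mm steel sheet, 85 mm high, their rims lie 45 mm below the bench top; its rear part is under the bench. A nut swept over the edge to the left or right of the drawer falls to the floor of the room
- drawer (a joint): how far the drawer is pulled out past the bench edge, m (0 = shut, face at the edge). It starts between 0.16 and 0.22; the clear gap between the bench edge and the inside of the drawer front is 5 mm less. Stiff runners (about 6 N to move): it stays where it is unless pushed
- tape: yellow pocket tape measure standing on the bench, 66 x 34 mm, 55 mm high, 160 g; origin at the centre of its underside, loose
- tin: round flat tin of wax, green with a brass lid, 60 mm across, 31 mm high, 110 g; origin at the centre of its underside, loose
- carton: small cardboard carton of screws with a blue band, 58 x 43 mm, 37 mm high, 220 g; origin at the centre of its underside, loose

How it is judged (in metres and radians):
At the end, for the whole second after the job is handed in: All four nuts lie at rest inside the drawer (within its walls, centre less than 60 mm above its floor), and the tape measure, tin and carton are within 20 mm of where they stood (x of nut1_center in the frame of drawer_floor between -0.198 and 0.198 m and y of nut1_center in the frame of drawer_floor between -0.207 and 0.207 m and z of nut1_center in the frame of drawer_floor between -0.005 and 0.06 m and linear speed of each of nut1, nut2, nut3, nut4 below 0.03 m/s and x of nut2_center in the frame of drawer_floor between -0.198 and 0.198 m and y of nut2_center in the frame of drawer_floor between -0.207 and 0.207 m and z of nut2_center in the frame of drawer_floor between -0.005 and 0.06 m and x of nut3_center in the frame of drawer_floor between -0.198 and 0.198 m and y of nut3_center in the frame of drawer_floor between -0.207 and 0.207 m and z of nut3_center in the frame of drawer_floor between -0.005 and 0.06 m and x of nut4_center in the frame of drawer_floor between -0.198 and 0.198 m and y of nut4_center in the frame of drawer_floor between -0.207 and 0.207 m and z of nut4_center in the frame of drawer_floor between -0.005 and 0.06 m and distance of each of tape, tin, carton from where it was at the start of the episode below 0.02 m); the robot touches nothing.
It fails at once if a nut is lifted off the bench (height (world z) of any of nut1_center, nut2_center, nut3_center, nut4_center above 0.03 m).
It fails at once if a nut is carried down below the bench edge in the fingers ((height (world z) of nut1_center below -0.035 m and contact force between the fingers and nut1 above 0.5 N) or (height (world z) of nut2_center below -0.035 m and contact force between the fingers and nut2 above 0.5 N) or (height (world z) of nut3_center below -0.035 m and contact force between the fingers and nut3 above 0.5 N) or (height (world z) of nut4_center below -0.035 m and contact force between the fingers and nut4 above 0.5 N)).
It fails at once if the tape measure is shifted or knocked over (distance of tape from where it was at the start of the episode above 0.02 m or angle between tape's own z axis and vertical above 0.35 rad).
It fails at once if the tin is shifted or knocked over (distance of tin from where it was at the start of the episode above 0.02 m or angle between tin's own z axis and vertical above 0.35 rad).
It fails at once if the carton is shifted or knocked over (distance of carton from where it was at the start of the episode above 0.02 m or angle between carton's own z axis and vertical above 0.35 rad).
It also fails if it takes over 61 s, if anything falls off the work surface, if the arm or the gripper's body presses on something with over 40 N, if the wrist force passes 120 N, or if a joint passes its speed limit or range.

## Working session

There is one attempt and no reset: what is moved stays moved. The work goes in short steps, Python scripts to look and compute and a tool call to move; the robot and the scene stay as the last step left them, time stands still between calls to the robot, and variables do not carry over. Pictures are saved under pics/ and viewed, about 8 in all and at most 12, crops included, and the job is handed in when it is done.

Besides the shell and the picture viewer there is one more tool, called after "Call:" as name([rows], argument=value, ...), one row to a line, values as JSON. step_arm: Moves the arm, as the interface text tells. Scaled input: -1 to 1 covers 0.04 m each way for a shift and 0.08 rad each way for a turn. Its arguments: {"type":"object","properties":{"steps":{"type":"array"},"squeeze":{"type":"number"}},"required":["steps"]}

```bash
ls; mkdir -p pics; python3 - <<'E'
from rig import env,cams,order
import cv2,numpy as np
for n in ("top","side"):
    im,d=cams.get_image(n); cv2.imwrite(f"pics/{n}0.png",im[:,:,::-1]); np.savez(f"{n}0.npz",im=im,d=d)
    print(n,cams.camera_info(n))
s=env.observe(); print(s)
E
```

```text
pics
top {'fx': 367.1358329248752, 'fy': 367.1358329248752, 'cx': 252.60994887527764, 'cy': 186.0322649737883, 'k1': -0.02481077928540882, 'extrinsics': array([[ 1.32794433e-01, -9.70701591e-01,  2.00259982e-01,
         3.87781446e-01],
       [-9.91143581e-01, -1.30096159e-01,  2.66343858e-02,
        -1.44660692e-02],
       [ 1.99013802e-04, -2.02023294e-01, -9.79380697e-01,
         8.14706853e-01],
       [ 0.00000000e+00,  0.00000000e+00,  0.00000000e+00,
         1.00000000e+00]])}
side {'fx': 393.68408280077466, 'fy': 393.68408280077466, 'cx': 249.30042223366826, 'cy': 192.36245290695302, 'k1': -0.053756812905976635, 'extrinsics': array([[-0.99010164, -0.11267143,  0.0836892 ,  0.50364766],
       [-0.13908742,  0.70779859, -0.69258635,  0.52787852],
       [ 0.01879959, -0.697371  , -0.71646372,  0.52317497],
       [ 0.        ,  0.        ,  0.        ,  1.        ]])}
{'time_s': 0.1, 'q': array([ 6.02583284e+01,  2.18369091e+01,  7.43824130e+01, -8.19149162e-04,
        8.38594141e+01, -1.23354618e+01]), 'qvel': array([-0.08571367,  0.01540274, -0.16091679, -0.01549465,  0.04270893,
        0.12399974]), 'joint_efforts': array([ 3.36637750e-03, -4.49227417e+01, -2.31656277e+01, -2.35928528e-04,
        3.71790185e-03,  3.19213268e-05]), 'position': array([0.16439748, 0.52457822, 0.2497638 ]), 'tool_rot': array([[ 2.99142294e-01,  9.54208279e-01, -6.69387142e-04],
       [ 9.54207565e-01, -2.99142912e-01, -1.20023355e-03],
       [-1.34551521e-03, -2.79693658e-04, -9.99999056e-01]]), 'ft_force': array([0.66713653, 0.53964335, 0.58094446]), 'wrist_torque': array([-0.03613177, -0.03522606, -0.06291297]), 'grip_width': 0.08552618860241581}
```

View pics/top0.png

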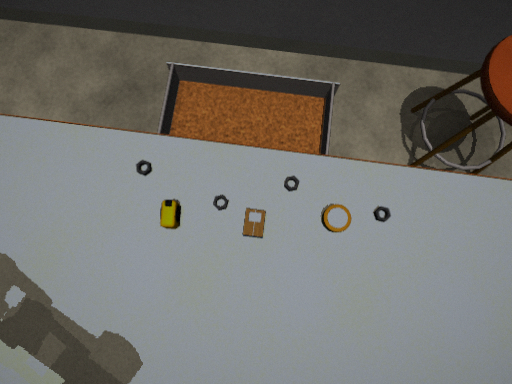

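View pics/side0.png

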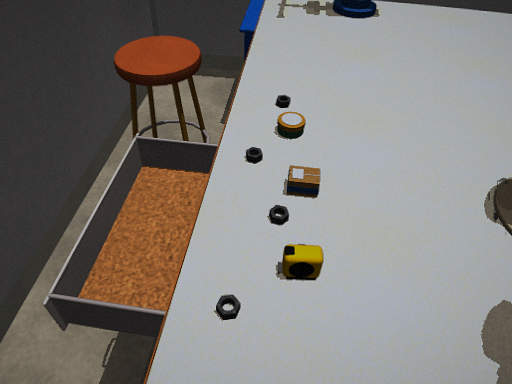

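The top view shows the nuts at about (144,168), (221,202), (291,184) and (382,214). The tape is at (171,214), the carton at (255,222) and the tin at (337,218). The drawer rims run from column 162 to column 335, so the two outer nuts lie outside the drawer's width.

```bash
cat >h.py <<'E'
import numpy as np,cv2
from rig import env,cams,order
def ray(ci,uv):
    x=(np.array(uv,float)-[ci['cx'],ci['cy']])/[ci['fx'],ci['fy']]; s=x.copy()
    for _ in range(10): s=x/(1+ci['k1']*(s@s))
    E=ci['extrinsics']; return E[:3,3],E[:3,:3]@np.r_[s,1]
def plane(ci,uv,z):
    o,d=ray(ci,uv); return o+d*(z-o[2])/d[2]
def blobs(mask,lo,hi):
    n,l,st,c=cv2.connectedComponentsWithStats(mask.astype(np.uint8))
    return [(c[i],st[i]) for i in range(1,n) if lo<st[i,4]<hi]
def nuts(n,im,ci,vmax=95,show=True):
    hsv=cv2.cvtColor(im,cv2.COLOR_RGB2HSV); m=(hsv[...,2]<vmax)
    out=[]
    cs,_=cv2.findContours(m.astype(np.uint8),cv2.RETR_EXTERNAL,cv2.CHAIN_APPROX_NONE)
    for c in cs:
        a=cv2.contourArea(c)
        if 60<a<700:
            (u,v),r=cv2.minEnclosingCircle(c); 
            x0,y0,w,h=cv2.boundingRect(c); p=plane(ci,(x0+w/2-.5,y0+h/2-.5),.008)
            if .2<p[0]<.75: out.append(p); print(n,(x0,y0,w,h),a,p.round(4))
    return out
E
python3 - <<'E'
from h import *
for n in ("top","side"):
    z=np.load(f"{n}0.npz"); im=z['im'];d=z['d'];ci=cams.camera_info(n)
    nuts(n,im,ci)
    hsv=cv2.cvtColor(im,cv2.COLOR_RGB2HSV)
    for nm,m in (("yel/orange",(hsv[...,1]>110)&(hsv[...,2]>90)),):
        for c,s in blobs(m,100,3000):
            print(n,nm,s,[ (plane(ci,(a,b),zz)[:2]).round(3).tolist() for zz in (.0,.035) for a,b in ((s[0],s[1]),(s[0]+s[2],s[1]+s[3]))])
z=np.load("top0.npz");d=z['d'];ci=cams.camera_info("top")
# world heightmap
vv,uu=np.mgrid[0:384,0:512]
K=np.array([[ci['fx'],0,ci['cx']],[0,ci['fy'],ci['cy']],[0,0,1]])
und=cv2.undistortPoints(np.stack([uu,vv],-1).reshape(-1,1,2).astype(float),K,np.array([ci['k1'],0,0,0,0.])).reshape(384,512,2)
P=np.concatenate([und*d[...,None],d[...,None]],-1)@ci['extrinsics'][:3,:3].T+ci['extrinsics'][:3,3]
P[d==0]=np.nan
for nm,(a,b,c,e) in dict(tape=(150,195,190,235),carton=(238,205,272,242),tin=(315,200,358,236)).items():
    q=P[b:e,a:c].reshape(-1,3); q=q[q[:,2]>.02]; print(nm,len(q),np.nanpercentile(q,[1,50,99],axis=0).round(3).tolist())
    t=q[q[:,2]>np.nanpercentile(q[:,2],50)-.004]; print(cv2.minAreaRect((t[:,:2]).astype(np.float32)))
q=P[(P[...,2]>-.06)&(P[...,2]<-.035)]; print('rim',len(q),np.nanpercentile(q,[1,50,99],axis=0).round(3).tolist())
q=P[(P[...,2]<-.115)&(P[...,2]>-.15)]; print('floor',len(q),np.nanpercentile(q,[1,50,99],axis=0).round(3).tolist())
for c in range(60,460,40):
    col=P[:,c]; k=np.abs(col[:,2])<.01; print(c, col[k][:,:2][np.argmax(col[k][:,0])].round(4))
for u,v in ((173,66),(337,85),(162,135),(334,150)): print((u,v),plane(ci,(u,v),-.045).round(3))
E
```

```text
top (373, 207, 18, 15) 173.5 [ 0.528 -0.284  0.008]
top (165, 199, 16, 30) 152.5 [0.4677 0.1749 0.008 ]
top (213, 195, 16, 15) 150.5 [0.5073 0.0734 0.008 ]
top (284, 176, 15, 15) 153.5 [ 0.5711 -0.0771  0.008 ]
top (136, 160, 16, 16) 159.0 [0.5624 0.2589 0.008 ]
top yel/orange [ 489   36   23   78 1273] [[1.015, -0.531], [0.812, -0.585], [0.988, -0.508], [0.793, -0.56]]
top yel/orange [160 200  16  27 330] [[0.495, 0.21], [0.44, 0.164], [0.49, 0.2], [0.438, 0.156]]
top yel/orange [324 204  27  28 253] [[0.535, -0.157], [0.48, -0.222], [0.529, -0.151], [0.476, -0.213]]
top yel/orange [243 209  22  27 341] [[0.5, 0.022], [0.446, -0.034], [0.495, 0.02], [0.444, -0.033]]
side (216, 295, 24, 25) 438.5 [0.5628 0.2608 0.008 ]
side (269, 205, 20, 20) 283.0 [0.5063 0.075  0.008 ]
side (286, 173, 33, 25) 401.5 [ 0.4692 -0.0046  0.008 ]
side (246, 147, 17, 17) 197.0 [ 0.5691 -0.0756  0.008 ]
side (276, 122, 29, 17) 247.5 [ 0.5028 -0.1712  0.008 ]
side (275, 95, 15, 13) 131.5 [ 0.5292 -0.2824  0.008 ]
side yel/orange [240   0  24  31 443] [[0.733, -0.936], [0.618, -0.685], [0.718, -0.838], [0.61
[... 913 characters left out ...]
9318848)
tin 609 [[0.476, -0.209, 0.023], [0.503, -0.181, 0.031], [0.531, -0.153, 0.035]]
((0.5030031800270081, -0.18153192102909088), (0.05625973269343376, 0.05869869887828827), 8.931714057922363)
rim 1366 [[0.669, -0.168, -0.06], [0.854, 0.059, -0.045], [0.86, 0.266, -0.04]]
floor 9280 [[0.693, -0.68, -0.15], [0.778, 0.039, -0.13], [1.056, 0.256, -0.118]]
60 [0.6506 0.4828]
100 [0.6513 0.3856]
140 [0.6506 0.2878]
180 [0.6478 0.1913]
220 [0.6485 0.097 ]
260 [0.6489 0.003 ]
300 [ 0.6486 -0.0902]
340 [ 0.649  -0.1831]
380 [ 0.6492 -0.2755]
420 [ 0.6504 -0.369 ]
(173, 66) [ 0.849  0.254 -0.045]
(337, 85) [ 0.852 -0.169 -0.045]
(162, 135) [ 0.661  0.247 -0.045]
(334, 150) [ 0.679 -0.176 -0.045]
```

Call:
step_arm([
  {"xyz": [0,0,0.2],"turn": [0,0,1],"gripper": -0.58},
  {"xyz": [0,0,0.2],"turn": [0,0,1],"gripper": -0.58},
  {"xyz": [0,0,0.2],"turn": [0,0,1],"gripper": -0.58},
  {"xyz": [0,0,0.2],"turn": [0,0,1],"gripper": -0.58},
  {"xyz": [0,0,0.2],"turn": [0,0,1],"gripper": -0.58},
  {"xyz": [0,0,0.2],"turn": [0,0,1],"gripper": -0.58},
  {"xyz": [0.17,0.75,0.15],"turn": [0,0,0],"gripper": -0.58},
  {"xyz": [0.17,0.75,0.15],"turn": [0,0,0],"gripper": -0.58},
  {"xyz": [0.17,0.75,0.15],"turn": [0,0,0],"gripper": -0.58},
  {"xyz": [0.17,0.75,0.15],"turn": [0,0,0],"gripper": -0.58},
  {"xyz": [0.17,0.75,0.15],"turn": [0,0,0],"gripper": -0.58},
  {"xyz": [0.17,0.75,0.15],"turn": [0,0,0],"gripper": -0.58},
  {"xyz": [0.17,0.75,0.15],"turn": [0,0,0],"gripper": -0.58},
  {"xyz": [0.17,0.75,0.15],"turn": [0,0,0],"gripper": -0.58},
  {"xyz": [0.17,0.75,0.15],"turn": [0,0,0],"gripper": -0.58},
  {"xyz": [0.17,0.75,0.15],"turn": [0,0,0],"gripper": -0.58},
  {"xyz": [0.17,0.75,0.15],"turn": [0,0,0],"gripper": -0.58},
  {"xyz": [0.17,0.75,0.15],"turn": [0,0,0],"gripper": -0.58},
  {"xyz": [0.17,0.75,0.15],"turn": [0,0,0],"gripper": -0.58},
  {"xyz": [0.17,0.75,0.15],"turn": [0,0,0],"gripper": -0.58},
])

```text
time_s: 1.77
position: [0.5302, 0.2946, 0.1177]
tool_rot: [[0.706, 0.708, -0.001], [0.708, -0.706, -0.0], [-0.001, -0.0, -1.0]]
ft_force: [-0.4, 0.2, -0.4]
grip_width: 0.0181
```

Call:
step_arm([
  {"xyz": [0,0,0.5],"turn": [0,0,0],"gripper": -0.58},
  {"xyz": [0,0,0.5],"turn": [0,0,0],"gripper": -0.58},
  {"xyz": [0,0,0.5],"turn": [0,0,0],"gripper": -0.58},
  {"xyz": [0,0,0.5],"turn": [0,0,0],"gripper": -0.58},
  {"xyz": [0,0,0.15],"turn": [0,0,0],"gripper": -0.58},
  {"xyz": [0,0,0.15],"turn": [0,0,0],"gripper": -0.58},
  {"xyz": [0,0,0],"turn": [0,0,0],"gripper": -0.58},
])

```text
time_s: 2.35
position: [0.529, 0.2957, 0.0258]
tool_rot: [[0.706, 0.708, -0.001], [0.708, -0.706, -0.0], [-0.001, -0.001, -1.0]]
ft_force: [-0.9, -0.8, -0.2]
grip_width: 0.0182
```

```bash
python3 - <<'E'
from h import *
im,d=cams.get_image("side"); ci=cams.camera_info("side")
c=im[200:380,100:400]; cv2.imwrite("pics/s1.png",cv2.resize(c,None,fx=2.5,fy=2.5)[:,:,::-1])
E
```

```text
(no output)
```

View pics/s1.png

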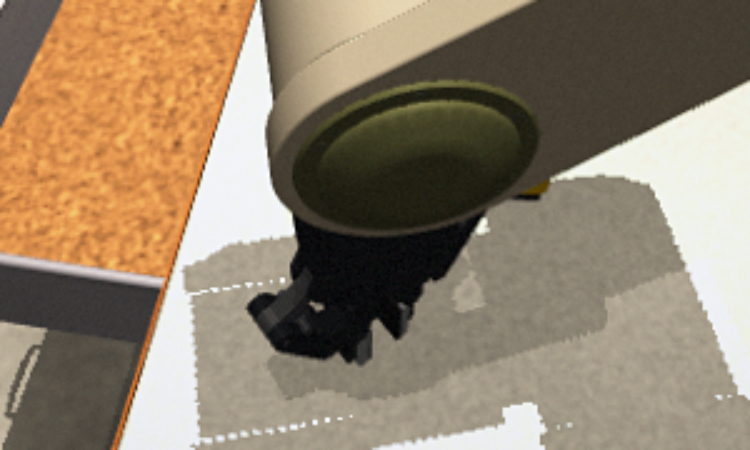

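The crop shows the nut at about (285,325), directly ahead of the fingertips, and the fingers are off the bench. I'll push it diagonally.

Call:
step_arm([
  {"xyz": [0,0.25,0],"turn": [0,0,0],"gripper": -0.58},
  {"xyz": [0,0.25,0],"turn": [0,0,0],"gripper": -0.58},
  {"xyz": [0,0.25,0],"turn": [0,0,0],"gripper": -0.58},
  {"xyz": [0,0.25,0],"turn": [0,0,0],"gripper": -0.58},
  {"xyz": [0,0.25,0],"turn": [0,0,0],"gripper": -0.58},
  {"xyz": [0,0.25,0],"turn": [0,0,0],"gripper": -0.58},
  {"xyz": [0,0.25,0],"turn": [0,0,0],"gripper": -0.58},
  {"xyz": [0,0.25,0],"turn": [0,0,0],"gripper": -0.58},
  {"xyz": [0,0.25,0],"turn": [0,0,0],"gripper": -0.58},
])

```text
time_s: 3.15
position: [0.5937, 0.2314, 0.0263]
tool_rot: [[0.706, 0.708, -0.0], [0.708, -0.706, -0.0], [-0.0, -0.0, -1.0]]
ft_force: [-0.5, -0.4, 0.0]
grip_width: 0.0179
```

```bash
python3 - <<'E'
from h import *
im,d=cams.get_image("side"); ci=cams.camera_info("side")
nuts("side",im,ci)
t,d=cams.get_image("top")
c=np.hstack([cv2.resize(im[180:380,100:300],None,fx=2,fy=2),cv2.resize(t[90:290,80:280],None,fx=2,fy=2)]); cv2.imwrite("pics/s2.png",c[:,:,::-1])
E
```

```text
side (269, 205, 20, 20) 259.5 [0.5063 0.075  0.008 ]
```

View pics/s2.png

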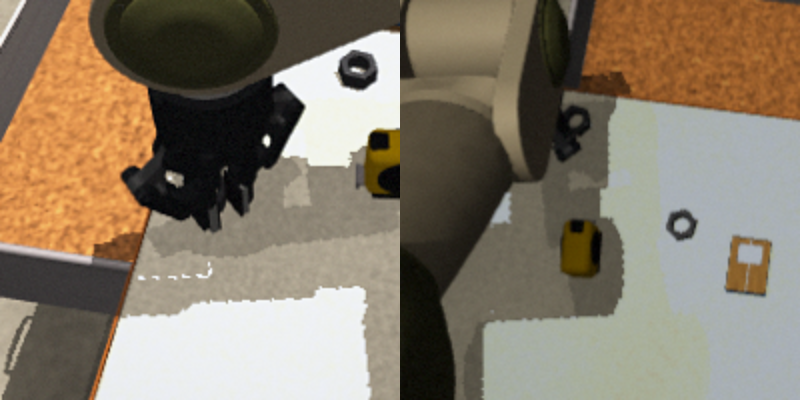

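In the top view (right half) the nut is at about (573,120), still ahead of the fingers, and the tape hasn't moved. I'll continue over the edge.

Call:
step_arm([
  {"xyz": [0,0.25,0],"turn": [0,0,0],"gripper": -0.58},
  {"xyz": [0,0.25,0],"turn": [0,0,0],"gripper": -0.58},
  {"xyz": [0,0.25,0],"turn": [0,0,0],"gripper": -0.58},
  {"xyz": [0,0.25,0],"turn": [0,0,0],"gripper": -0.58},
  {"xyz": [0,0.25,0],"turn": [0,0,0],"gripper": -0.58},
  {"xyz": [0,0.25,0],"turn": [0,0,0],"gripper": -0.58},
  {"xyz": [0,0.25,0],"turn": [0,0,0],"gripper": -0.58},
  {"xyz": [0,0.25,0],"turn": [0,0,0],"gripper": -0.58},
  {"xyz": [0,0,0],"turn": [0,0,0],"gripper": -0.58},
  {"xyz": [0,-0.5,0],"turn": [0,0,0],"gripper": -0.58},
  {"xyz": [0,0,-0.8],"turn": [0,0,0],"gripper": -0.58},
  {"xyz": [0,0,-0.8],"turn": [0,0,0],"gripper": -0.58},
  {"xyz": [0,0,-0.8],"turn": [0,0,0],"gripper": -0.58},
])

```text
time_s: 4.33
position: [0.6348, 0.1902, 0.1233]
tool_rot: [[0.706, 0.709, -0.001], [0.709, -0.706, -0.0], [-0.001, -0.001, -1.0]]
ft_force: [0.7, 0.3, 1.1]
grip_width: 0.0177
```

```bash
python3 - <<'E'
from h import *
im,d=cams.get_image("side"); ci=cams.camera_info("side")
nuts("side",im,ci)
t,d=cams.get_image("top"); nuts("top",t,cams.camera_info("top"))
c=np.hstack([im[:,0:400],t[40:,100:]][:1]+[np.pad(t[40:,100:500],((40,0),(0,0),(0,0)))]); cv2.imwrite("pics/s3.png",c[:,:,::-1])
E
```

```text
side (269, 205, 20, 20) 270.0 [0.5063 0.075  0.008 ]
side (287, 175, 32, 22) 388.5 [ 0.4682 -0.0034  0.008 ]
side (246, 147, 16, 17) 187.0 [ 0.5701 -0.0754  0.008 ]
side (277, 122, 27, 17) 230.0 [ 0.5028 -0.1712  0.008 ]
side (276, 96, 14, 12) 119.5 [ 0.5279 -0.2804  0.008 ]
top (124, 268, 6, 33) 60.5 [0.3052 0.2461 0.008 ]
top (373, 207, 17, 15) 165.0 [ 0.5278 -0.2829  0.008 ]
top (213, 195, 16, 15) 146.0 [0.5073 0.0734 0.008 ]
top (284, 176, 15, 15) 146.5 [ 0.5711 -0.0771  0.008 ]
```

View pics/s3.png

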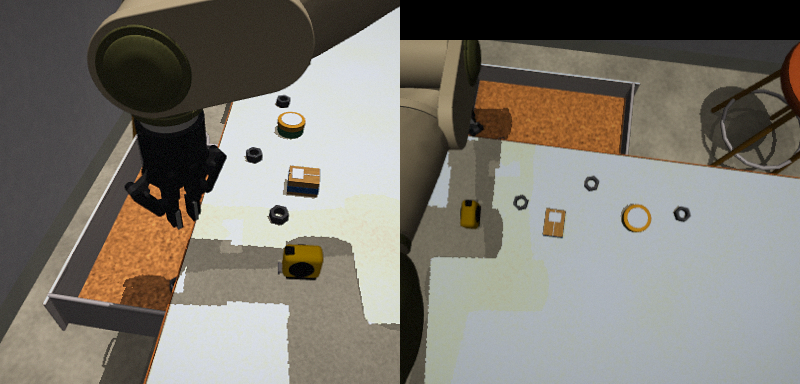

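Nut A has left the bench, and everything else is where it was. Nut B is next, pushed straight along +x.

Call:
step_arm([
  {"xyz": [0,0,0],"turn": [0,0,-0.98],"gripper": -0.58},
  {"xyz": [0,0,0],"turn": [0,0,-0.98],"gripper": -0.58},
  {"xyz": [0,0,0],"turn": [0,0,-0.98],"gripper": -0.58},
  {"xyz": [0,0,0],"turn": [0,0,-0.98],"gripper": -0.58},
  {"xyz": [0,0,0],"turn": [0,0,-0.98],"gripper": -0.58},
  {"xyz": [0,0,0],"turn": [0,0,-0.98],"gripper": -0.58},
  {"xyz": [0,0,0],"turn": [0,0,-0.98],"gripper": -0.58},
  {"xyz": [0,0,0],"turn": [0,0,-0.98],"gripper": -0.58},
  {"xyz": [0,0,0],"turn": [0,0,-0.98],"gripper": -0.58},
  {"xyz": [0,0,0],"turn": [0,0,-0.98],"gripper": -0.58},
  {"xyz": [-0.36,-0.55,0],"turn": [0,0,0],"gripper": -0.58},
  {"xyz": [-0.36,-0.55,0],"turn": [0,0,0],"gripper": -0.58},
  {"xyz": [-0.36,-0.55,0],"turn": [0,0,0],"gripper": -0.58},
  {"xyz": [-0.36,-0.55,0],"turn": [0,0,0],"gripper": -0.58},
  {"xyz": [-0.36,-0.55,0],"turn": [0,0,0],"gripper": -0.58},
  {"xyz": [-0.36,-0.55,0],"turn": [0,0,0],"gripper": -0.58},
  {"xyz": [-0.36,-0.55,0],"turn": [0,0,0],"gripper": -0.58},
  {"xyz": [-0.36,-0.55,0],"turn": [0,0,0],"gripper": -0.58},
  {"xyz": [0,0,0],"turn": [0,0,0],"gripper": -0.58},
])

```text
time_s: 6.02
position: [0.4556, 0.0735, 0.1219]
tool_rot: [[0.001, 1.0, -0.004], [1.0, -0.001, -0.0], [-0.0, -0.004, -1.0]]
ft_force: [-0.5, 0.7, 0.3]
grip_width: 0.0181
```

```bash
python3 - <<'E'
from h import *
s=env.observe(); print(s['position'])
im,d=cams.get_image("side"); w,_=cams.get_image("wrist")
c=np.hstack([cv2.resize(im[130:380,40:340],(400,333)),cv2.resize(w,(400,300),interpolation=3)[:300].copy() if 0 else np.pad(cv2.resize(w,(400,300)),((0,33),(0,0),(0,0)))]); cv2.imwrite("pics/s4.png",c[:,:,::-1])
E
```

```text
[0.45561939 0.07350929 0.12186638]
```

View pics/s4.png

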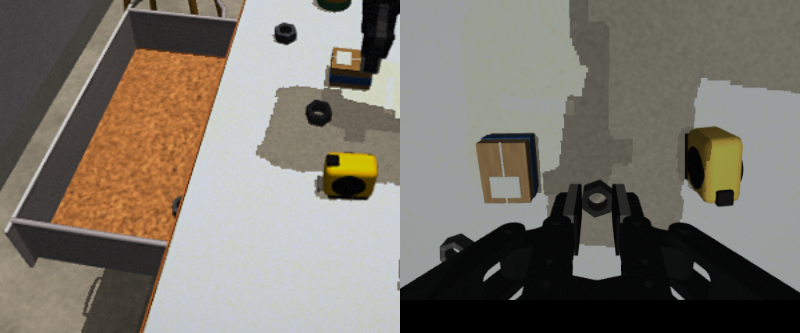

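Nut A shows inside the drawer at (178,207) of the left picture. Nut B is centred ahead of the fingers, with clear space to the carton and the tape.

Call:
step_arm([
  {"xyz": [0,0,0.5],"turn": [0,0,0],"gripper": -0.58},
  {"xyz": [0,0,0.5],"turn": [0,0,0],"gripper": -0.58},
  {"xyz": [0,0,0.5],"turn": [0,0,0],"gripper": -0.58},
  {"xyz": [0,0,0.5],"turn": [0,0,0],"gripper": -0.58},
  {"xyz": [0,0,0.4],"turn": [0,0,0],"gripper": -0.58},
  {"xyz": [0,0,0],"turn": [0,0,0],"gripper": -0.58},
])

```text
time_s: 6.62
position: [0.4591, 0.0751, 0.0237]
tool_rot: [[-0.001, 1.0, -0.004], [1.0, 0.001, 0.0], [0.0, -0.004, -1.0]]
ft_force: [-1.4, -1.1, 0.5]
grip_width: 0.0178
```

Call:
step_arm([
  {"xyz": [0,0.25,0],"turn": [0,0,0],"gripper": -0.58},
  {"xyz": [0,0.25,0],"turn": [0,0,0],"gripper": -0.58},
  {"xyz": [0,0.25,0],"turn": [0,0,0],"gripper": -0.58},
  {"xyz": [0,0.25,0],"turn": [0,0,0],"gripper": -0.58},
  {"xyz": [0,0.25,0],"turn": [0,0,0],"gripper": -0.58},
  {"xyz": [0,0.25,0],"turn": [0,0,0],"gripper": -0.58},
  {"xyz": [0,0.25,0],"turn": [0,0,0],"gripper": -0.58},
  {"xyz": [0,0.25,0],"turn": [0,0,0],"gripper": -0.58},
  {"xyz": [0,0.25,0],"turn": [0,0,0],"gripper": -0.58},
  {"xyz": [0,0.25,0],"turn": [0,0,0],"gripper": -0.58},
  {"xyz": [0,0.25,0],"turn": [0,0,0],"gripper": -0.58},
  {"xyz": [0,0.25,0],"turn": [0,0,0],"gripper": -0.58},
  {"xyz": [0,0.25,0],"turn": [0,0,0],"gripper": -0.58},
])

```text
time_s: 7.7
position: [0.5907, 0.0751, 0.0272]
tool_rot: [[-0.001, 1.0, 0.001], [1.0, 0.001, -0.0], [-0.0, 0.001, -1.0]]
ft_force: [-1.5, -0.0, -0.7]
grip_width: 0.0181
```

```bash
python3 - <<'E'
from h import *
for n in ("side","top"):
    im,d=cams.get_image(n); nuts(n,im,cams.camera_info(n))
E
```

```text
side (162, 267, 16, 26) 158.0 [0.6568 0.2296 0.008 ]
side (176, 241, 10, 29) 81.0 [0.652  0.1837 0.008 ]
side (287, 175, 32, 23) 392.5 [ 0.4681 -0.0021  0.008 ]
side (277, 122, 27, 17) 233.0 [ 0.5028 -0.1712  0.008 ]
top (373, 207, 17, 15) 165.0 [ 0.5278 -0.2829  0.008 ]
top (284, 176, 15, 15) 147.5 [ 0.5711 -0.0771  0.008 ]
```

Call:
step_arm([
  {"xyz": [0,0.25,0],"turn": [0,0,0],"gripper": -0.58},
  {"xyz": [0,0.25,0],"turn": [0,0,0],"gripper": -0.58},
  {"xyz": [0,0.25,0],"turn": [0,0,0],"gripper": -0.58},
  {"xyz": [0,0.25,0],"turn": [0,0,0],"gripper": -0.58},
  {"xyz": [0,0.25,0],"turn": [0,0,0],"gripper": -0.58},
  {"xyz": [0,0.25,0],"turn": [0,0,0],"gripper": -0.58},
  {"xyz": [0,0,0],"turn": [0,0,0],"gripper": -0.58},
  {"xyz": [0,-0.5,0],"turn": [0,0,0],"gripper": -0.58},
  {"xyz": [0,0,-0.8],"turn": [0,0,0],"gripper": -0.58},
  {"xyz": [0,0,-0.8],"turn": [0,0,0],"gripper": -0.58},
  {"xyz": [0,0,-0.8],"turn": [0,0,0],"gripper": -0.58},
  {"xyz": [-0.63,-0.45,0],"turn": [0,0,0],"gripper": -0.58},
  {"xyz": [-0.63,-0.45,0],"turn": [0,0,0],"gripper": -0.58},
  {"xyz": [-0.63,-0.45,0],"turn": [0,0,0],"gripper": -0.58},
  {"xyz": [-0.63,-0.45,0],"turn": [0,0,0],"gripper": -0.58},
  {"xyz": [-0.63,-0.45,0],"turn": [0,0,0],"gripper": -0.58},
  {"xyz": [-0.63,-0.45,0],"turn": [0,0,0],"gripper": -0.58},
  {"xyz": [0,0,0],"turn": [0,0,0],"gripper": -0.58},
])

```text
time_s: 9.3
position: [0.5185, -0.0792, 0.1226]
tool_rot: [[0.003, 1.0, -0.002], [1.0, -0.003, -0.0], [-0.0, -0.002, -1.0]]
ft_force: [0.7, -0.5, 0.4]
grip_width: 0.0182
```

```bash
python3 - <<'E'
from h import *
s=env.observe(); print(s['position'])
im,d=cams.get_image("side"); w,_=cams.get_image("wrist")
c=np.hstack([cv2.resize(im[100:350,40:340],(400,333)),np.pad(cv2.resize(w,(400,300)),((0,33),(0,0),(0,0)))]); cv2.imwrite("pics/s5.png",c[:,:,::-1])
E
```

```text
[ 0.51845396 -0.07924877  0.12259549]
```

View pics/s5.png

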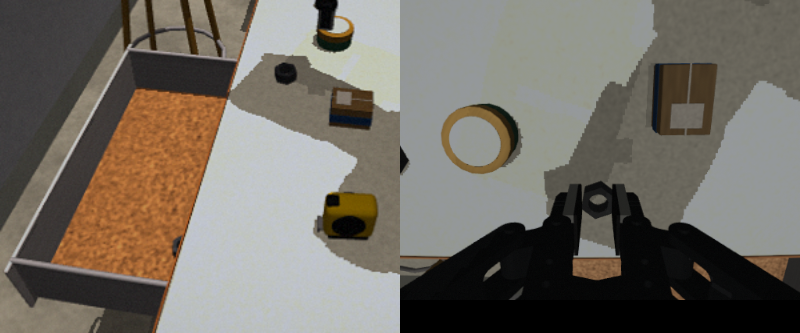

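Nut B is off the bench, and its resting place is hidden by the bench edge. Nut C is centred ahead of the fingers, so I'll sweep it now.

Call:
step_arm([
  {"xyz": [0,0,0.5],"turn": [0,0,0],"gripper": -0.58},
  {"xyz": [0,0,0.5],"turn": [0,0,0],"gripper": -0.58},
  {"xyz": [0,0,0.5],"turn": [0,0,0],"gripper": -0.58},
  {"xyz": [0,0,0.5],"turn": [0,0,0],"gripper": -0.58},
  {"xyz": [0,0,0.4],"turn": [0,0,0],"gripper": -0.58},
  {"xyz": [0,0,0],"turn": [0,0,0],"gripper": -0.58},
])

```text
time_s: 9.9
position: [0.5204, -0.075, 0.0238]
tool_rot: [[-0.002, 1.0, -0.005], [1.0, 0.002, 0.002], [0.002, -0.005, -1.0]]
ft_force: [-0.2, -0.1, -0.8]
grip_width: 0.0177
```

Call:
step_arm([
  {"xyz": [0,0.25,0],"turn": [0,0,0],"gripper": -0.58},
  {"xyz": [0,0.25,0],"turn": [0,0,0],"gripper": -0.58},
  {"xyz": [0,0.25,0],"turn": [0,0,0],"gripper": -0.58},
  {"xyz": [0,0.25,0],"turn": [0,0,0],"gripper": -0.58},
  {"xyz": [0,0.25,0],"turn": [0,0,0],"gripper": -0.58},
  {"xyz": [0,0.25,0],"turn": [0,0,0],"gripper": -0.58},
  {"xyz": [0,0.25,0],"turn": [0,0,0],"gripper": -0.58},
  {"xyz": [0,0.25,0],"turn": [0,0,0],"gripper": -0.58},
  {"xyz": [0,0.25,0],"turn": [0,0,0],"gripper": -0.58},
  {"xyz": [0,0.25,0],"turn": [0,0,0],"gripper": -0.58},
  {"xyz": [0,0.25,0],"turn": [0,0,0],"gripper": -0.58},
  {"xyz": [0,0.25,0],"turn": [0,0,0],"gripper": -0.58},
  {"xyz": [0,0.25,0],"turn": [0,0,0],"gripper": -0.58},
  {"xyz": [0,0,0],"turn": [0,0,0],"gripper": -0.58},
  {"xyz": [0,-0.5,0],"turn": [0,0,0],"gripper": -0.58},
  {"xyz": [0,0,-0.8],"turn": [0,0,0],"gripper": -0.58},
  {"xyz": [0,0,-0.8],"turn": [0,0,0],"gripper": -0.58},
  {"xyz": [0,0,-0.8],"turn": [0,0,0],"gripper": -0.58},
])

```text
time_s: 11.4
position: [0.6307, -0.0758, 0.1241]
tool_rot: [[-0.001, 1.0, -0.001], [1.0, 0.001, 0.0], [0.0, -0.001, -1.0]]
ft_force: [-0.0, -0.2, 0.9]
grip_width: 0.0179
```

Call:
step_arm([
  {"xyz": [-0.78,-0.41,0],"turn": [0,0,0],"gripper": -0.58},
  {"xyz": [-0.78,-0.41,0],"turn": [0,0,0],"gripper": -0.58},
  {"xyz": [-0.78,-0.41,0],"turn": [0,0,0],"gripper": -0.58},
  {"xyz": [-0.78,-0.41,0],"turn": [0,0,0],"gripper": -0.58},
  {"xyz": [-0.78,-0.41,0],"turn": [0,0,0],"gripper": -0.58},
  {"xyz": [-0.78,-0.41,0],"turn": [0,0,0],"gripper": -0.58},
  {"xyz": [-0.78,-0.41,0],"turn": [0,0,0],"gripper": -0.58},
  {"xyz": [-0.78,-0.41,0],"turn": [0,0,0],"gripper": -0.58},
  {"xyz": [0,0,0],"turn": [0,0,-1],"gripper": -0.58},
  {"xyz": [0,0,0],"turn": [0,0,-1],"gripper": -0.58},
  {"xyz": [0,0,0],"turn": [0,0,-1],"gripper": -0.58},
  {"xyz": [0,0,0],"turn": [0,0,-1],"gripper": -0.58},
  {"xyz": [0,0,0],"turn": [0,0,-1],"gripper": -0.58},
  {"xyz": [0,0,0],"turn": [0,0,-1],"gripper": -0.58},
])

```text
time_s: 12.57
position: [0.5003, -0.3254, 0.1231]
tool_rot: [[-0.466, 0.885, 0.0], [0.885, 0.466, -0.0], [-0.0, 0.0, -1.0]]
ft_force: [0.0, 1.0, 0.5]
grip_width: 0.0181
```

Call:
step_arm([
  {"xyz": [0,0,0],"turn": [0,0,-1],"gripper": -0.58},
  {"xyz": [0,0,0],"turn": [0,0,-1],"gripper": -0.58},
  {"xyz": [0,0,0],"turn": [0,0,-1],"gripper": -0.58},
  {"xyz": [0,0,0],"turn": [0,0,-1],"gripper": -0.58},
  {"xyz": [0,0,0],"turn": [0,0,-1],"gripper": -0.58},
  {"xyz": [0,0,0],"turn": [0,0,-1],"gripper": -0.58},
  {"xyz": [0,0,0],"turn": [0,0,0],"gripper": -0.58},
])

```text
time_s: 13.15
position: [0.5533, -0.2408, 0.1112]
tool_rot: [[-0.721, 0.69, -0.069], [0.693, 0.714, -0.104], [-0.023, -0.123, -0.992]]
ft_force: [0.4, 0.3, 0.5]
grip_width: 0.0178
```

```bash
python3 - <<'E'
from h import *
s=env.observe(); print(s['position'],s['tool_rot'].round(3))
for n in ("side","top"):
    im,d=cams.get_image(n); nuts(n,im,cams.camera_info(n))
    if n=="top": t=im
w,_=cams.get_image("wrist")
c=np.hstack([np.pad(cv2.resize(w,(400,300)),((0,0),(0,0),(0,0))),cv2.resize(t,(400,300))]); cv2.imwrite("pics/s6.png",c[:,:,::-1])
E
```

```text
[ 0.55333848 -0.24077932  0.11118658] [[-0.721  0.69  -0.069]
 [ 0.693  0.714 -0.104]
 [-0.023 -0.123 -0.992]]
side (194, 188, 12, 15) 72.5 [0.652  0.0506 0.008 ]
side (272, 113, 33, 26) 341.5 [ 0.5083 -0.1868  0.008 ]
side (233, 104, 24, 17) 79.0 [ 0.6103 -0.2222  0.008 ]
side (275, 95, 15, 13) 131.5 [ 0.5292 -0.2824  0.008 ]
```

View pics/s6.png

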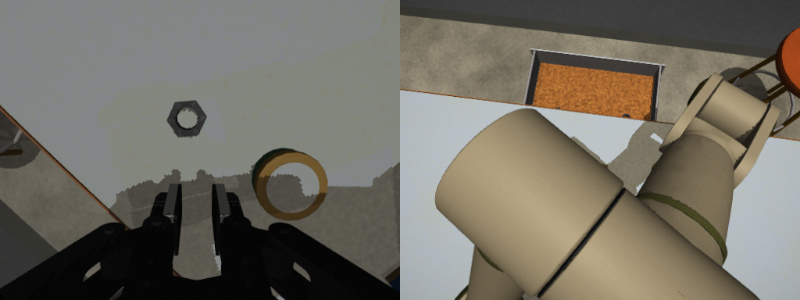

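```bash
python3 - <<'E'
from h import *
s=env.observe(); print(s['q'].round(1),s['qvel'].round(1))
E
```

```text
[ -32.2   34.9   76.1   -7.6   69.2 -165.2] [-1.3  0.2 -0.2 -0.  -0.2  0. ]
```

Joint 6 reached its range at this heading (the nut is clear at about (187,118) of the wrist picture, and nothing was touched). I'll unwind and use the half-turn orientation, with tool −y as the pushing side.

Call:
step_arm([
  {"xyz": [0,0,0],"turn": [0,0,1],"gripper": -0.58},
  {"xyz": [0,0,0],"turn": [0,0,1],"gripper": -0.58},
  {"xyz": [0,0,0],"turn": [0,0,1],"gripper": -0.58},
  {"xyz": [0,0,0],"turn": [0,0,1],"gripper": -0.58},
  {"xyz": [0,0,0],"turn": [0,0,1],"gripper": -0.58},
  {"xyz": [0,0,0],"turn": [0,0,1],"gripper": -0.58},
])

```text
time_s: 13.8
position: [0.552, -0.2458, 0.1117]
tool_rot: [[-0.309, 0.949, -0.068], [0.948, 0.301, -0.104], [-0.078, -0.097, -0.992]]
ft_force: [0.7, -0.4, -0.5]
grip_width: 0.0178
```

Call:
step_arm([
  {"xyz": [0,0,-0.2],"turn": [-0.6,0.49,0],"gripper": -0.58},
  {"xyz": [0,0,-0.2],"turn": [-0.6,0.49,0],"gripper": -0.58},
  {"xyz": [0,0,0],"turn": [0,0,1],"gripper": -0.58},
  {"xyz": [0,0,0],"turn": [0,0,1],"gripper": -0.58},
  {"xyz": [0,0,0],"turn": [0,0,1],"gripper": -0.58},
  {"xyz": [0,0,0],"turn": [0,0,1],"gripper": -0.58},
  {"xyz": [0,0,0],"turn": [0,0,1],"gripper": -0.58},
  {"xyz": [0,0,0],"turn": [0,0,1],"gripper": -0.58},
  {"xyz": [0,0,0],"turn": [0,0,1],"gripper": -0.58},
  {"xyz": [0,0,0],"turn": [0,0,1],"gripper": -0.58},
  {"xyz": [0,0,0],"turn": [0,0,1],"gripper": -0.58},
  {"xyz": [0,0,0],"turn": [0,0,1],"gripper": -0.58},
  {"xyz": [0,0,0],"turn": [0,0,1],"gripper": -0.58},
  {"xyz": [0,0,0],"turn": [0,0,1],"gripper": -0.58},
  {"xyz": [0,0,0],"turn": [0,0,1],"gripper": -0.58},
  {"xyz": [0,0,0],"turn": [0,0,1],"gripper": -0.58},
  {"xyz": [0,0,0],"turn": [0,0,1],"gripper": -0.58},
  {"xyz": [0,0,0],"turn": [0,0,1],"gripper": -0.58},
  {"xyz": [0,0,0],"turn": [0,0,1],"gripper": -0.58},
  {"xyz": [0,0,0],"turn": [0,0,1],"gripper": -0.58},
])

```text
time_s: 15.47
position: [0.5529, -0.2446, 0.1276]
tool_rot: [[0.904, 0.428, -0.001], [0.428, -0.904, -0.0], [-0.001, -0.0, -1.0]]
ft_force: [-0.8, 0.6, -0.1]
grip_width: 0.0177
```

Call:
step_arm([
  {"xyz": [0,0,0],"turn": [0,0,1],"gripper": -0.58},
  {"xyz": [0,0,0],"turn": [0,0,1],"gripper": -0.58},
  {"xyz": [0,0,0],"turn": [0,0,1],"gripper": -0.58},
  {"xyz": [0,0,0],"turn": [0,0,1],"gripper": -0.58},
  {"xyz": [0,0,0],"turn": [0,0,1],"gripper": -0.58},
  {"xyz": [0,0,0],"turn": [0,0,1],"gripper": -0.58},
  {"xyz": [0,0,0],"turn": [0,0,1],"gripper": -0.58},
  {"xyz": [0,0,0],"turn": [0,0,1],"gripper": -0.58},
  {"xyz": [0,0,0],"turn": [0,0,1],"gripper": -0.58},
  {"xyz": [0,0,0],"turn": [0,0,1],"gripper": -0.58},
  {"xyz": [0,0,0],"turn": [0,0,1],"gripper": -0.58},
  {"xyz": [0,0,0],"turn": [0,0,1],"gripper": -0.58},
  {"xyz": [0,0,0],"turn": [0,0,1],"gripper": -0.58},
  {"xyz": [0,0,0],"turn": [0,0,0],"gripper": -0.58},
])

```text
time_s: 16.63
position: [0.5529, -0.2445, 0.1276]
tool_rot: [[0.827, -0.562, -0.001], [-0.562, -0.827, -0.0], [-0.001, 0.001, -1.0]]
ft_force: [-0.1, -0.3, -0.4]
grip_width: 0.0177
```

```bash
python3 - <<'E'
from h import *
s=env.observe(); print(s['position'],s['tool_rot'].round(3),s['q'].round(1))
R=s['tool_rot']; n=np.array([.5283,-.2825,0]); y=-R[:2,1]/np.linalg.norm(R[:2,1])
t=n.copy(); t[:2]-=.052*y; t[2]=s['position'][2]
print('push dir',y,'target',t,'tool shift/0.04',R.T@(t-s['position'])/.04)
E
```

```text
[ 0.55290946 -0.24452923  0.12758766] [[ 0.827 -0.562 -0.001]
 [-0.562 -0.827 -0.   ]
 [-0.001  0.001 -1.   ]] [-35.   33.4  75.8  -0.1  70.9  -0.9]
push dir [0.56168047 0.82735425] target [ 0.49909262 -0.32552242  0.12758766] tool shift/0.04 [2.41691736e-02 2.43094716e+00 2.25326430e-03]
```

Call:
step_arm([
  {"xyz": [0,0.49,0],"turn": [0,0,0],"gripper": -0.58},
  {"xyz": [0,0.49,0],"turn": [0,0,0],"gripper": -0.58},
  {"xyz": [0,0.49,0],"turn": [0,0,0],"gripper": -0.58},
  {"xyz": [0,0.49,0],"turn": [0,0,0],"gripper": -0.58},
  {"xyz": [0,0.49,0],"turn": [0,0,0],"gripper": -0.58},
  {"xyz": [0,0,0],"turn": [0,0,0],"gripper": -0.58},
  {"xyz": [0,0,0.5],"turn": [0,0,0],"gripper": -0.58},
  {"xyz": [0,0,0.5],"turn": [0,0,0],"gripper": -0.58},
  {"xyz": [0,0,0.5],"turn": [0,0,0],"gripper": -0.58},
  {"xyz": [0,0,0.5],"turn": [0,0,0],"gripper": -0.58},
  {"xyz": [0,0,0.5],"turn": [0,0,0],"gripper": -0.58},
  {"xyz": [0,0,0],"turn": [0,0,0],"gripper": -0.58},
])

```text
time_s: 17.63
position: [0.4972, -0.3237, 0.024]
tool_rot: [[0.831, -0.557, -0.006], [-0.557, -0.831, 0.004], [-0.007, -0.0, -1.0]]
ft_force: [-0.6, 0.5, -1.2]
grip_width: 0.0176
```

Call:
step_arm([
  {"xyz": [0,-0.25,0],"turn": [0,0,0],"gripper": -0.58},
  {"xyz": [0,-0.25,0],"turn": [0,0,0],"gripper": -0.58},
  {"xyz": [0,-0.25,0],"turn": [0,0,0],"gripper": -0.58},
  {"xyz": [0,-0.25,0],"turn": [0,0,0],"gripper": -0.58},
  {"xyz": [0,-0.25,0],"turn": [0,0,0],"gripper": -0.58},
  {"xyz": [0,-0.25,0],"turn": [0,0,0],"gripper": -0.58},
  {"xyz": [0,-0.25,0],"turn": [0,0,0],"gripper": -0.58},
  {"xyz": [0,-0.25,0],"turn": [0,0,0],"gripper": -0.58},
  {"xyz": [0,-0.25,0],"turn": [0,0,0],"gripper": -0.58},
  {"xyz": [0,-0.25,0],"turn": [0,0,0],"gripper": -0.58},
  {"xyz": [0,-0.25,0],"turn": [0,0,0],"gripper": -0.58},
  {"xyz": [0,-0.25,0],"turn": [0,0,0],"gripper": -0.58},
])

```text
time_s: 18.63
position: [0.566, -0.2245, 0.0271]
tool_rot: [[0.83, -0.558, -0.002], [-0.558, -0.83, -0.0], [-0.001, 0.001, -1.0]]
ft_force: [-0.3, -0.1, 1.4]
grip_width: 0.0178
```

```bash
python3 - <<'E'
from h import *
s=env.observe(); print(s['position'])
im,d=cams.get_image("side"); w,_=cams.get_image("wrist")
nuts("side",im,cams.camera_info("side"))
c=np.hstack([cv2.resize(im[40:265,150:390],(400,375)),np.pad(cv2.resize(w,(400,300)),((0,75),(0,0),(0,0)))]); cv2.imwrite("pics/s7.png",c[:,:,::-1])
E
```

```text
[ 0.56600376 -0.22452738  0.02706308]
side (194, 188, 10, 15) 71.0 [0.6537 0.0509 0.008 ]
side (276, 112, 29, 27) 370.0 [ 0.504  -0.1894  0.008 ]
```

View pics/s7.png

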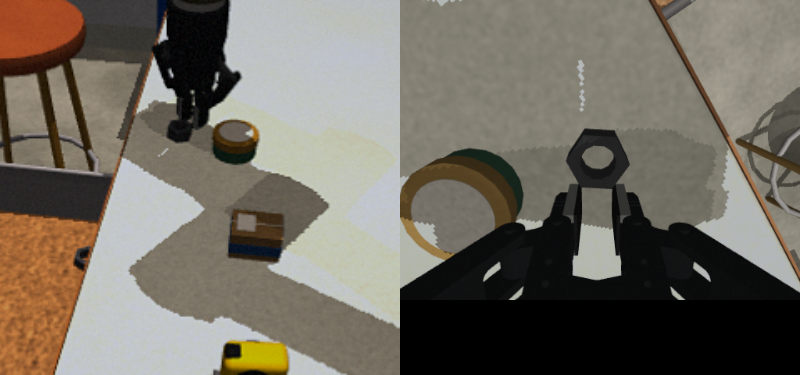

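Nut D sits square against both fingertips, at (598,157) of the wrist picture. The tin is clear to the left. Another nut is visible in the drawer. I'll continue over the edge.

Call:
step_arm([
  {"xyz": [0,-0.25,0],"turn": [0,0,0],"gripper": -0.58},
  {"xyz": [0,-0.25,0],"turn": [0,0,0],"gripper": -0.58},
  {"xyz": [0,-0.25,0],"turn": [0,0,0],"gripper": -0.58},
  {"xyz": [0,-0.25,0],"turn": [0,0,0],"gripper": -0.58},
  {"xyz": [0,-0.25,0],"turn": [0,0,0],"gripper": -0.58},
  {"xyz": [0,-0.25,0],"turn": [0,0,0],"gripper": -0.58},
  {"xyz": [0,-0.25,0],"turn": [0,0,0],"gripper": -0.58},
  {"xyz": [0,-0.25,0],"turn": [0,0,0],"gripper": -0.58},
  {"xyz": [0,-0.25,0],"turn": [0,0,0],"gripper": -0.58},
  {"xyz": [0,-0.25,0],"turn": [0,0,0],"gripper": -0.58},
  {"xyz": [0,-0.25,0],"turn": [0,0,0],"gripper": -0.58},
  {"xyz": [0,-0.25,0],"turn": [0,0,0],"gripper": -0.58},
  {"xyz": [0,-0.25,0],"turn": [0,0,0],"gripper": -0.58},
  {"xyz": [0,-0.25,0],"turn": [0,0,0],"gripper": -0.58},
  {"xyz": [0,-0.25,0],"turn": [0,0,0],"gripper": -0.58},
  {"xyz": [0,-0.25,0],"turn": [0,0,0],"gripper": -0.58},
  {"xyz": [0,0,0],"turn": [0,0,0],"gripper": -0.58},
])

```text
time_s: 20.15
position: [0.6556, -0.0907, 0.0269]
tool_rot: [[0.831, -0.557, -0.001], [-0.557, -0.831, 0.0], [-0.001, 0.001, -1.0]]
ft_force: [0.1, 0.2, -0.4]
grip_width: 0.0178
```

Call:
step_arm([
  {"xyz": [0,0.4,0],"turn": [0,0,0],"gripper": -0.58},
  {"xyz": [0,0,-0.8],"turn": [0,0,0],"gripper": -0.58},
  {"xyz": [0,0,-0.8],"turn": [0,0,0],"gripper": -0.58},
  {"xyz": [0,0,-0.8],"turn": [0,0,0],"gripper": -0.58},
  {"xyz": [0,0,-0.8],"turn": [0,0,0],"gripper": -0.58},
  {"xyz": [0,0.9,-0.5],"turn": [0,0,0],"gripper": -0.58},
  {"xyz": [0,0.9,-0.5],"turn": [0,0,0],"gripper": -0.58},
  {"xyz": [0,0.9,0],"turn": [0,0,0],"gripper": -0.58},
  {"xyz": [0,0.9,0],"turn": [0,0,0],"gripper": -0.58},
  {"xyz": [0,0.9,0],"turn": [0,0,0],"gripper": -0.58},
  {"xyz": [0,0.9,0],"turn": [0,0,0],"gripper": -0.58},
  {"xyz": [0,0,0],"turn": [0,0,0],"gripper": -0.58},
])

```text
time_s: 21.15
position: [0.5217, -0.2906, 0.1951]
tool_rot: [[0.826, -0.563, -0.003], [-0.563, -0.826, -0.002], [-0.002, 0.003, -1.0]]
ft_force: [0.1, 0.8, -0.0]
grip_width: 0.0181
```

```bash
python3 - <<'E'
from h import *
s=env.observe(); print(s['position'],s['time_s'])
im,d=cams.get_image("side"); t,_=cams.get_image("top")
nuts("side",im,cams.camera_info("side")); nuts("top",t,cams.camera_info("top"))
ci=cams.camera_info("top"); hsv=cv2.cvtColor(t,cv2.COLOR_RGB2HSV)
for c,s in blobs((hsv[...,1]>110)&(hsv[...,2]>90),100,700): print(s)
c=np.hstack([cv2.resize(im[100:350,40:340],(400,333)),cv2.resize(t[30:280,100:400],(400,333))]); cv2.imwrite("pics/s8.png",c[:,:,::-1])
E
```

```text
[ 0.52168782 -0.29061681  0.19514256] 21.15
side (195, 188, 11, 15) 69.0 [0.6511 0.0505 0.008 ]
side (348, 164, 37, 30) 317.0 [ 0.3481 -0.042   0.008 ]
side (277, 109, 29, 30) 607.0 [ 0.5022 -0.1954  0.008 ]
top (321, 204, 30, 29) 193.5 [ 0.5056 -0.1834  0.008 ]
top (77, 197, 98, 74) 577.5 [0.4104 0.2696 0.008 ]
top (387, 189, 16, 18) 75.5 [ 0.5689 -0.3107  0.008 ]
[325 206  25  25 105]
```

View pics/s8.png

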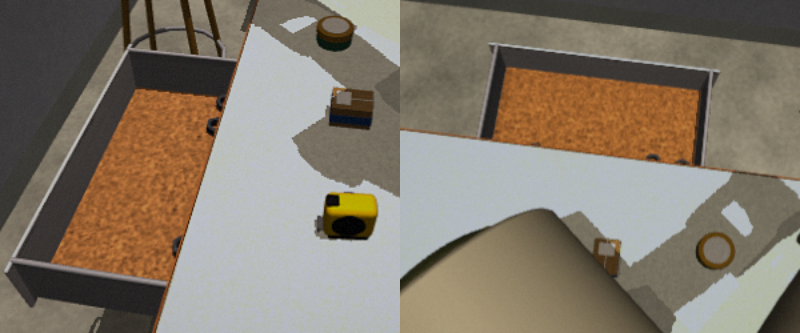

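The side view shows three nuts in the drawer: (178,245), (212,127) and (221,101). The fourth must be hidden by the bench edge, so I'll tilt the wrist camera over the drawer to look back under it.

Call:
step_arm([
  {"xyz": [0,0,-0.3],"turn": [0,0,1],"gripper": -0.58},
  {"xyz": [0,0,-0.3],"turn": [0,0,1],"gripper": -0.58},
  {"xyz": [0,0,-0.3],"turn": [0,0,1],"gripper": -0.58},
  {"xyz": [0,0,-0.3],"turn": [0,0,1],"gripper": -0.58},
  {"xyz": [0,0,-0.3],"turn": [0,0,1],"gripper": -0.58},
  {"xyz": [0,0,-0.3],"turn": [0,0,1],"gripper": -0.58},
  {"xyz": [0,0,0],"turn": [0,0,1],"gripper": -0.58},
  {"xyz": [0,0,0],"turn": [0,0,1],"gripper": -0.58},
  {"xyz": [0,0,0],"turn": [0,0,1],"gripper": -0.58},
  {"xyz": [0,0,0],"turn": [0,0,1],"gripper": -0.58},
  {"xyz": [0,0,0],"turn": [0,0,1],"gripper": -0.58},
  {"xyz": [0,0,0],"turn": [0,0,1],"gripper": -0.58},
])

```text
time_s: 22.25
position: [0.526, -0.2841, 0.267]
tool_rot: [[0.016, -1.0, -0.002], [-1.0, -0.016, 0.0], [-0.0, 0.002, -1.0]]
ft_force: [0.2, 0.4, -0.0]
grip_width: 0.018
```

Call:
step_arm([
  {"xyz": [-0.7,-0.12,0],"turn": [0,0,0],"gripper": -0.58},
  {"xyz": [-0.7,-0.12,0],"turn": [0,0,0],"gripper": -0.58},
  {"xyz": [-0.7,-0.12,0],"turn": [0,0,0],"gripper": -0.58},
  {"xyz": [-0.7,-0.12,0],"turn": [0,0,0],"gripper": -0.58},
  {"xyz": [-0.7,-0.12,0],"turn": [0,0,0],"gripper": -0.58},
  {"xyz": [-0.7,-0.12,0],"turn": [0,0,0],"gripper": -0.58},
  {"xyz": [-0.7,-0.12,0],"turn": [0,0,0],"gripper": -0.58},
  {"xyz": [-0.7,-0.12,0],"turn": [0,0,0],"gripper": -0.58},
  {"xyz": [-0.7,-0.12,0],"turn": [0,0,0],"gripper": -0.58},
  {"xyz": [-0.7,-0.12,0],"turn": [0,0,0],"gripper": -0.58},
  {"xyz": [-0.7,-0.12,0],"turn": [0,0,0],"gripper": -0.58},
  {"xyz": [-0.7,-0.12,0],"turn": [0,0,0],"gripper": -0.58},
  {"xyz": [0,0,0],"turn": [-0.9,0,0],"gripper": -0.58},
  {"xyz": [0,0,0],"turn": [-0.9,0,0],"gripper": -0.58},
  {"xyz": [0,0,0],"turn": [-0.9,0,0],"gripper": -0.58},
  {"xyz": [0,0,0],"turn": [-0.9,0,0],"gripper": -0.58},
  {"xyz": [0,0,0],"turn": [-0.9,0,0],"gripper": -0.58},
  {"xyz": [0,0,0],"turn": [-0.9,0,0],"gripper": -0.58},
  {"xyz": [0,0,0],"turn": [-0.9,0,0],"gripper": -0.58},
  {"xyz": [0,0,0],"turn": [0,0,0],"gripper": -0.58},
])

```text
time_s: 23.92
position: [0.5774, 0.0526, 0.265]
tool_rot: [[0.02, -0.872, -0.489], [-1.0, -0.018, -0.01], [-0.0, 0.489, -0.872]]
ft_force: [-0.3, -0.2, -0.1]
grip_width: 0.0183
```

```bash
python3 - <<'E'
from h import *
s=env.observe(); print(s['position'],s['time_s'],s['q'].round(1)); ci=cams.camera_info("wrist"); print(ci['extrinsics'].round(3))
im,d=cams.get_image("wrist"); t,_=cams.get_image("side")
c=np.hstack([cv2.resize(im,(400,300)),cv2.resize(t,(400,300))]); cv2.imwrite("pics/s9.png",c[:,:,::-1])
E
```

```text
[0.57735399 0.05262825 0.26502659] 23.9167 [ -5.2  37.9  48.6  -3.7 122.6  82.5]
[[ 0.02  -0.689 -0.724  0.703]
 [-1.    -0.014 -0.014  0.055]
 [-0.     0.724 -0.69   0.336]
 [ 0.     0.     0.     1.   ]]
```

View pics/s9.png

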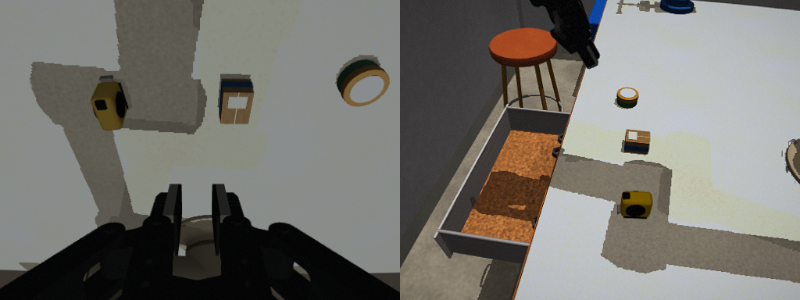

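The three bystanders haven't moved, but the view is tilted too far to see under the edge. I'll tilt back and move further out.

Call:
step_arm([
  {"xyz": [0,0,0],"turn": [0.92,0,0],"gripper": -0.58},
  {"xyz": [0,0,0],"turn": [0.92,0,0],"gripper": -0.58},
  {"xyz": [0,0,0],"turn": [0.92,0,0],"gripper": -0.58},
  {"xyz": [0,0,0],"turn": [0.92,0,0],"gripper": -0.58},
  {"xyz": [0,0,0],"turn": [0.92,0,0],"gripper": -0.58},
  {"xyz": [0,-0.6,0],"turn": [0,0,0],"gripper": -0.58},
  {"xyz": [0,-0.6,0],"turn": [0,0,0],"gripper": -0.58},
  {"xyz": [0,-0.6,0],"turn": [0,0,0],"gripper": -0.58},
  {"xyz": [0,-0.6,0],"turn": [0,0,0],"gripper": -0.58},
  {"xyz": [0,-0.6,0],"turn": [0,0,0],"gripper": -0.58},
  {"xyz": [0,0,0],"turn": [0,0,0],"gripper": -0.58},
])

```text
time_s: 24.93
position: [0.6978, 0.0543, 0.2488]
tool_rot: [[0.019, -0.99, -0.136], [-1.0, -0.019, -0.002], [-0.0, 0.136, -0.991]]
ft_force: [-0.7, 1.0, 0.6]
grip_width: 0.0181
```

```bash
python3 - <<'E'
from h import *
s=env.observe(); print(s['position'],s['time_s']); ci=cams.camera_info("wrist"); print(ci['extrinsics'].round(3))
im,d=cams.get_image("wrist"); 
hsv=cv2.cvtColor(im,cv2.COLOR_RGB2HSV)
for b in blobs((hsv[...,2]<75),60,5000):
    u,v=b[0]; print(b[1],plane(ci,(u,v),-.122).round(3),d[int(v),int(u)])
g=np.clip(im.astype(float)*1.6,0,255).astype(np.uint8)
cv2.imwrite("pics/s10.png",cv2.resize(g,(760,570))[:,:,::-1])
E
```

```text
[0.69780539 0.05434319 0.248794  ] 24.9333
[[ 0.019 -0.907 -0.422  0.789]
 [-1.    -0.017 -0.008  0.056]
 [-0.     0.422 -0.907  0.361]
 [ 0.     0.     0.     1.   ]]
[488   0  24   9 161] [ 0.833 -0.261 -0.122] 0.9265289
[471  39  14  14  94] [ 0.781 -0.247 -0.122] 1.018123
[503  40   9  19  72] [ 0.779 -0.289 -0.122] 1.0258082
[500  59  12  17  77] [ 0.756 -0.292 -0.122] 1.0463439
[163 103  25  27 329] [ 0.677  0.162 -0.122] 0.4903069
[327 102  25  32 356] [ 0.683 -0.072 -0.122] 0.49033496
[368 105  25  27 359] [ 0.681 -0.131 -0.122] 0.4925066
[222 111  24  39 457] [ 0.662  0.079 -0.122] 0.4976454
[297 132  10  18  61] [ 0.645 -0.02  -0.122] 0.5065994
[405 255  49  37 687] [ 0.418 -0.256 -0.122] 0.42231593
```

View pics/s10.png

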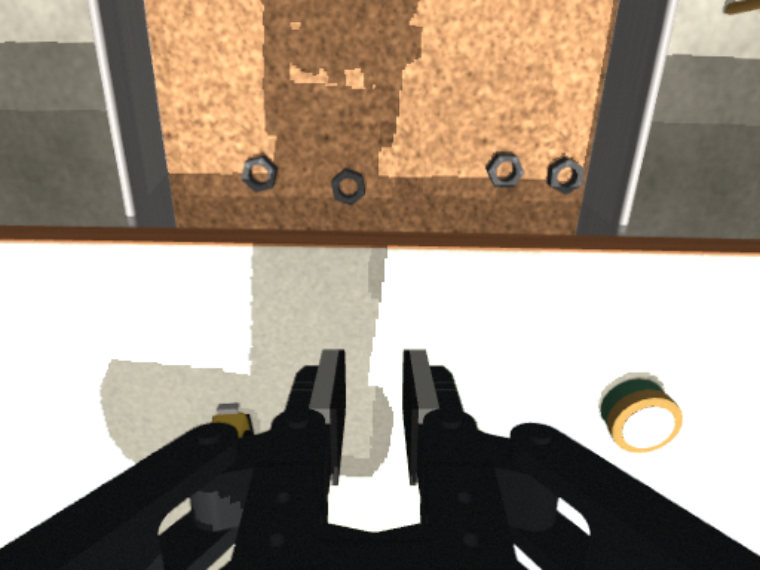

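The last picture shows all four nuts lying flat inside the drawer, at (260,173), (348,186), (505,170) and (564,175). The arm is clear of everything, so I'll hand in.

```bash
python3 -c "
from h import *
print(order.close_job())"
```

```text
the job is handed in; nothing more can be done
None
```

All four nuts are in the drawer, and I handed the job in at about 25 s of the 61 s allowed. I pushed each one with two slightly opened fingertips: the two inner nuts straight over the front edge, the two outer ones diagonally so they fell inside the drawer's width.

- **Nuts:** the last wrist-camera picture shows all four lying flat on the drawer floor, at about y = 0.16, 0.08, −0.07 and −0.13 m. The drawer's inside spans about −0.165 to 0.247 m.
- **Tape, tin and carton:** in the later pictures they stand where they began. I checked this mostly by eye; I did not recalculate their positions at the end.
- **Arm:** at hand-in the gripper was about 0.25 m above the bench, touching nothing. The wrist force readings I saw stayed at about 1.5 N or less per axis.

One thing went wrong along the way. While turning for the last nut, joint 6 came up against its range (−165.2° of −165.26°), and the tool shifted and tilted in mid-air. It touched nothing, and I unwound it and pushed with the gripper turned half round instead. No verdict was reported on handing in.

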